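# Weigh a casting on the bench spring scale

## Robot

A 6-joint arm with a two-finger parallel gripper is mounted at the origin on the work surface. World frame = base frame: x ahead of the robot, y to its left, z up, the work surface at z = 0. Lengths are in m, angles in rad, forces in N, time in s.
With the tool pointing down it reaches from about 0.275 to 0.975 m from the base axis. Payload 8.4 kg.
Tool frame: the origin (TCP) lies midway between the tips of the shut fingers; the grasp point (between the pads) lies 19 mm behind it (ctrl.grip_depth is the z of the grasp point in the tool frame, in m); z points along the fingers, y is the direction in which the jaws open and shut (so a half turn about z gives the same grasp; the last joint's range is limited). The gripper opens to 92 mm and grips with 3 to 60 N. Pads are 20 mm wide; open, the fingers measure 128 mm over their backs; the gripper's body (75 mm by 189 mm) begins 69 mm behind the grasp point.
Start: joints at [1.343, 0.353, 1.633, -0, 1.155, -0.002], TCP at [0.14, 0.609, 0.18] pointing down, gripper open.
Joint ranges: [-2.63, 2.63], [-0.92, 2.1], [0.06, 2.66], [-1.3, 4.44], [0, 2.69], [-3.02, 3.02]. Speed limits (rad/s): [2.22, 2.22, 2.79, 3.14, 3.14, 3.14].

## Interface

Orientations are given as a 3x3 rotation matrix whose columns are the frame's x, y, z axes.
In Python, from plant import ctrl, imaging gives the robot as it stands.
- The arm moves only by the shell command python3 -m creep 'ROWS' [OPENING]. ROWS is JSON, one flat list of numbers, 4 for each row, row after row: the shift along the tool's x, y, z scaled (see below), then the turn about the tool's z scaled (see below). In form: [x, y, z, turn, x, y, z, turn, ...]. A call has 1 to 20 rows; each row shifts and turns the commanded pose from where the row before left it, along the tool's axes as they then stand; what a row does not reach is not made up. The controller multiplies each number of a shift by 40 mm and each number of a turn by 0.08 rad. A row lasts 1/10 s, in which the tool goes at most 50 mm and 8.59 degrees, less where a joint would pass 70% of its speed; a pose out of reach is approached as far as the arm can. A call with a number of a shift or a turn outside -1 to 1 is refused whole. A call with a gripper value outside its range is refused whole. OPENING is the finger opening in mm, from 0 to 91.9, set as the call begins (- or left out, the last holds). The fingers move at their own pace and stop on an object; the grip force is fixed at half the most. Time passes only in rows, so rows that do not move let the fingers close. It gives the time, the measured TCP pose, the force and the opening at its end, in the units of the state.
- ctrl.get_obs(): the state, without advancing time (a new reading comes with each control period).
- imaging.camera(name): name is "side" or "top"; returns (picture, depth): 420x560x3 uint8, blue, green, red; 420x560 float32, m along the optical axis (not along the pixel's ray), 0 where there is no reading.
- imaging.get_calibration(name): a dict with "mtx" (3x3 intrinsics, pixels), "camera_from_world" (4x4, takes a point from world to camera coordinates). Camera axes: x right, y up, looking along -z (the intrinsics and any distortion apply to the point x, -y, -z); pixel columns grow to the right and rows downward; lengths in m; the calibration is good to about 2 mm. A picture is of the moment at which its call begins. get_calibration takes no time and is no camera call.
- ctrl.hand_in(): hands the job in, once; it reports no verdict.
The state is a dict: "t": time; "joints": joint angles; "qvel": joint speeds; "joint_efforts": joint torques, N m; "ee_pos": TCP position; "ee_rot": TCP orientation; "ft_force": force on the tool from outside, world axes, zero at the start; "wrist_torque": the same for the moment, N m; "grip_width": opening from 0.0 (shut) to 1.0 (fully open).
Only numpy, scipy, OpenCV 4.12 (cv2) and the standard library are available. Lean on these libraries where they do the work, as an engineer would, in place of code of your own. Each camera call takes 0.05 s, during which the arm holds its last target.

## Task

Weigh the casting with the round eye: hang it by its eye on the hook of the spring scale, easing its full weight over gently, the hook moving no faster than about 5 cm a second and never jerking or bouncing, not even as you let go. Leave it hanging free and still, ready to be read, and do not disturb the other things on the bench or push the scale about.

Things in the scene. Friction and masses are not known exactly. Their poses are not given: they have to be found in the camera images.
- bracket: Casting to weigh: bare aluminium, loose, 0.25 to 0.85 kg (unknown), on its foot. Origin: centre of the underside, z up. Foot 60 (x) x 80 (y) x 12 mm; on it an upright plate 14 mm thick (x), 46 mm wide (y, parallel sides: grip here, level with the eye), top at z = 120 mm. The eye, a round hole 30 mm across, runs along x at z = 95 mm; the centre of mass is straight below it. Same after a half turn.
- eye (a point): Centre of the casting's eye, 95 mm above the origin of the casting; axes as the casting's (x along the hole).
- scale: Spring scale on a stand, fixed. Origin on the bench under the axis of the round sleeve (34 mm across, z 255 to 360 mm). Post at x = +85 mm, base plate 150 x 150 x 18 mm centred at x = +45 mm, top arm up to z = 380 mm. Below the sleeve an 8 mm rod bends to a level arm along -x, which ends in the hook. Nothing stands above the hook.
- saddle (a point): Middle of the hook's saddle, on top of the 8 mm rod: scale's x = -102.5 mm, 235 mm above the bench unloaded, moves down with the load; axes as the scale's. The saddle is level for 13 mm either way along x; towards -x it rises at 45 degrees to the open tip, top 14 mm above this point, end at x = -135 mm; towards +x to the arm, also 14 mm up. A hung eye's centre is 15 mm below this point.
- scale_hook (a joint): How far the hook is pulled down (m): 0 unloaded, stop at 0.095. Spring 110 N/m with a preload of about 0.1 N, lightly damped; the full weight pulls it down by about 20 to 76 mm, depending on the casting's mass. A black ring on the sleeve shows it.
- block: Bystander: similar aluminium foot, 60 x 80 mm, with a low solid block and round stub, no eye, 66 mm high. Origin at the centre of its underside.
- glue: Bystander: white glue bottle, 56 mm diameter, 110 mm high. Origin at the centre of its underside.
- screwbox: Bystander: open cardboard box, 90 x 70 x 40 mm. Origin at the centre of its underside.
- driver: Bystander: screwdriver lying on the bench, along its own x.
Things that resemble listed ones, but are neither listed nor needed, are in the scene too. Leave any pink look-alike of the bracket alone.

How it is judged:
On the way, in this order (a step that is already met when the one before it is completed fails the run):
1. the casting is picked up and carried clear of the bench (height (world z) of bracket above 0.04 m and contact force between the fingers and bracket above 2 N), for 0.2 s.
2. with the eye over the hook and the gripper still holding, the casting's weight is eased onto the scale (horizontal distance between eye and saddle below 0.012 m and value of joint scale_hook above 0.008 m and contact force between the fingers and bracket above 2 N), for 0.2 s.
At the end, for the whole second after the job is handed in: The casting hangs free and upright (0.2 rad) by its eye in the saddle (eye within 12 mm sideways, 10 to 20 mm below it), over 25 mm off the bench, pulling the scale down 12 to 85 mm, all at rest (casting under 0.02 m/s and 0.2 rad/s, hook under 0.01 m/s) (horizontal distance between eye and saddle below 0.012 m and z of eye in the frame of saddle between -0.02 and -0.01 m and contact force between bracket and scale above 1.2 N and value of joint scale_hook between 0.012 and 0.085 m and velocity of joint scale_hook between -0.01 and 0.01 m/s and angle between bracket's own z axis and vertical below 0.2 rad and height (world z) of bracket above 0.025 m and linear speed of bracket below 0.02 m/s and angular speed of bracket below 0.2 rad/s); the robot touches nothing.
It fails at once if the scale is jerked or bounces: the hook moves faster than 0.07 m/s (velocity of joint scale_hook above 0.07 m/s or velocity of joint scale_hook below -0.07 m/s).
It fails at once if the casting is pressed on the scale with more than 12 N (contact force between bracket and scale above 12 N).
It fails at once if the gripper or arm pushes the scale with more than 4 N (contact force between any of the fingers, the arm and scale above 4 N).
It fails at once if a bystander is shifted by more than 30 mm (distance of any of block, glue, screwbox, driver from where it was at the start of the episode above 0.03 m).
It also fails if it takes over 61 s, if anything falls off the work surface, if the arm or the gripper's body presses on something with over 40 N, if the wrist force passes 120 N, or if a joint passes its speed limit or range.

## Working session

There is one attempt and no reset: what is moved stays moved. The work goes in short steps, Python scripts to look and compute and a shell command to move; the robot and the scene stay as the last step left them, time stands still between calls to the robot, and variables do not carry over. Pictures are saved under pics/ and viewed, and the job is handed in when it is done.

```bash
mkdir -p pics; ls; python3 - <<'E'
from plant import ctrl, imaging
import cv2,numpy as np
o=ctrl.get_obs();print(o['t'],o['ee_pos'],o['ee_rot'],o['ft_force'],ctrl.grip_depth)
for n in('side','top'):
    p,d=imaging.camera(n);cv2.imwrite(f'pics/{n}0.png',p);np.save(f'{n}0.npy',d)
    c=imaging.get_calibration(n);print(n,c['mtx'],c['camera_from_world'])
    print({k:v for k,v in c.items() if k not in('mtx','camera_from_world')})
E
```

```text
pics
0.0 [0.13979082 0.60858796 0.17927511] [[-9.74621850e-01  2.23857423e-01 -3.21882805e-04]
 [ 2.23857655e-01  9.74620891e-01 -1.36698291e-03]
 [ 7.70443479e-06 -1.40434734e-03 -9.99999014e-01]] [-0.55745207 -0.61531984 -0.54482834] -0.0187
side [[524.52495049   0.         282.68856986]
 [  0.         524.52495049 214.23088853]
 [  0.           0.           1.        ]] [[-0.97670645 -0.21402514  0.01541926  0.53505623]
 [ 0.12083968 -0.48922562  0.86374537 -0.21837934]
 [-0.17731973  0.84548893  0.50369255 -1.12181321]
 [ 0.          0.          0.          1.        ]]
{}
top [[526.26605611   0.         278.18772078]
 [  0.         526.26605611 209.8339637 ]
 [  0.           0.           1.        ]] [[-0.02463394 -0.99948347  0.02063892 -0.0677001 ]
 [ 0.98023411 -0.0200953   0.19681788 -0.59567398]
 [-0.19630147  0.02507937  0.98022281 -1.42908753]
 [ 0.          0.          0.          1.        ]]
{}
```

View pics/side0.png

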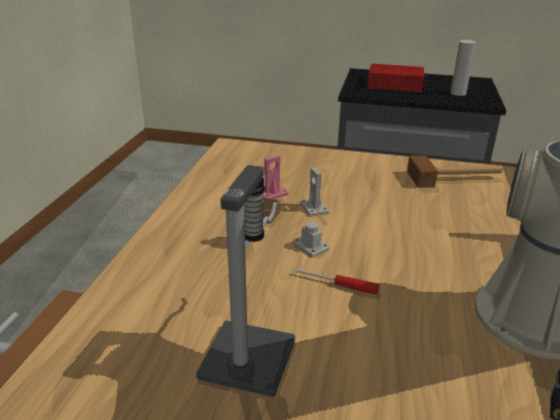

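View pics/top0.png

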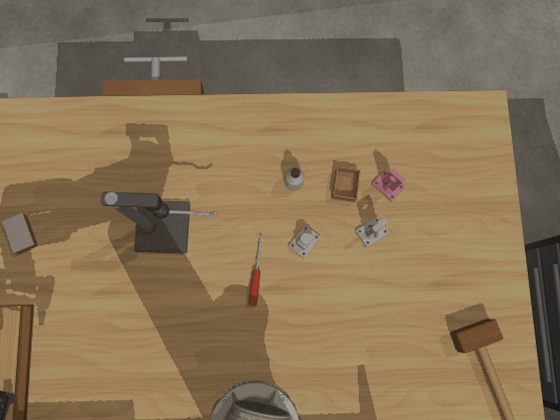

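The gripper is out of the frame to the left. These could be taken for the casting:
- grey upright with an eye: top (372,230), side (316,190). This fits the description.
- pink look-alike: top (388,184), side (274,178)
- low block with stub: top (304,240), side (312,240)

Next I'll crop close and measure.

```bash
cat > h.py <<'E'
from plant import ctrl, imaging
import cv2,numpy as np
def cloud(n,d):
    c=imaging.get_calibration(n);K=c['mtx'];T=np.linalg.inv(c['camera_from_world'])
    v,u=np.mgrid[:d.shape[0],:d.shape[1]]
    x=(u-K[0,2])/K[0,0]*d;y=(v-K[1,2])/K[1,1]*d
    P=np.stack([x,-y,-d,np.ones_like(d)],-1)@T.T
    P=P[...,:3];P[d==0]=np.nan;return P
def proj(n,p):
    c=imaging.get_calibration(n);K=c['mtx'];q=c['camera_from_world']@np.append(p,1)
    return K[0,0]*q[0]/-q[2]+K[0,2],K[1,1]*-q[1]/-q[2]+K[1,2]
E
python3 - <<'E'
from h import *
s=cv2.imread('pics/side0.png');t=cv2.imread('pics/top0.png')
a=cv2.resize(s[160:220,285:345],(400,400),interpolation=2);b=cv2.resize(t[200:260,340:400],(400,400),interpolation=2)
cv2.imwrite('pics/crop1.png',np.hstack([a,b]))
b=cv2.resize(t[180:260,90:230],(700,400),interpolation=2);cv2.imwrite('pics/crop2.png',b)
T=cloud('top',np.load('top0.npy'));S=cloud('side',np.load('side0.npy'))
print('bench',np.nanmedian(T[280:330,300:440,2]),np.nanmedian(S[220:300,400:450,2]))
for n,P,(r0,r1,c0,c1) in(('top',T,(210,255,350,395)),('side',S,(160,222,296,335))):
    Q=P[r0:r1,c0:c1].reshape(-1,3)
    for lo,hi in((.006,.02),(.03,.125),(.1,.125)):
        q=Q[(Q[:,2]>lo)&(Q[:,2]<hi)]
        if len(q)>4: print(n,lo,len(q),'min',q.min(0),'max',q.max(0),'mean',q.mean(0),cv2.minAreaRect((q[:,:2]*1000).astype(np.float32)))
# scale
for n,P,(r0,r1,c0,c1) in(('top',T,(180,260,90,230)),('side',S,(160,400,190,300))):
    Q=P[r0:r1,c0:c1].reshape(-1,3)
    for lo,hi in((.012,.024),(.2,.262),(.265,.35),(.355,.39)):
        q=Q[(Q[:,2]>lo)&(Q[:,2]<hi)&(Q[:,1]>0)]
        if len(q)>4: print(n,lo,len(q),'min',q.min(0),'max',q.max(0),'med',np.median(q,0),cv2.minAreaRect((q[:,:2]*1000).astype(np.float32)))
q=T[205:220,165:220]
for u in range(165,219,4): 
    k=T[206:219,u]; i=np.nanargmax(k[:,2]); print(u,206+i,k[i])
E
```

```text
bench 0.0009656265641480033 0.0002432166126651314
top 0.006 496 min [ 0.46765895 -0.42364156  0.00604559] max [ 0.59928114 -0.29168016  0.01995344] mean [ 0.5336655  -0.35248624  0.01177736] ((533.571044921875, -356.5423583984375), (131.03573608398438, 130.38063049316406), 88.59264373779297)
top 0.03 159 min [ 0.51822904 -0.37686662  0.03044612] max [ 0.55291776 -0.33100488  0.12495182] mean [ 0.53257524 -0.3498944   0.09379813] ((535.3047485351562, -353.819580078125), (30.888765335083008, 45.743194580078125), 54.84419631958008)
top 0.1 93 min [ 0.51980334 -0.37686662  0.100451  ] max [ 0.55291776 -0.33212165  0.12495182] mean [ 0.53542703 -0.35320176  0.11914684] ((536.249755859375, -354.3404846191406), (14.20600414276123, 46.93758773803711), 30.95517349243164)
side 0.006 243 min [ 0.48935161 -0.38288348  0.00606668] max [ 0.57689771 -0.29832     0.01988782] mean [ 0.53191164 -0.33511598  0.01162146] ((531.8126220703125, -347.4744873046875), (62.117027282714844, 82.28511047363281), 31.76458740234375)
side 0.03 351 min [ 0.51572075 -0.37312203  0.03004336] max [ 0.5522463  -0.3229268
[... 2165 characters left out ...]
558.3402099609375, 260.4670715332031), (124.95057678222656, 33.36345672607422), 86.44275665283203)
165 207 [0.55895344 0.19219464 0.29635143]
169 209 [0.56181716 0.18978332 0.25813858]
173 210 [0.56067021 0.18138333 0.25060839]
177 210 [0.56022517 0.17142189 0.25180944]
181 210 [0.56076798 0.16226128 0.24816442]
185 213 [0.55291627 0.15229007 0.24889622]
189 211 [0.55754964 0.14244388 0.24971629]
193 211 [0.55719043 0.13256141 0.25050296]
197 213 [0.55343873 0.12372409 0.24318132]
201 213 [0.55456144 0.11473275 0.23645657]
205 212 [0.55673096 0.104774   0.23721881]
209 212 [0.55650802 0.09488517 0.23731723]
213 213 [0.55173839 0.08396187 0.24770517]
217 210 [0.60798819 0.09657501 0.0058835 ]
```

View pics/crop1.png

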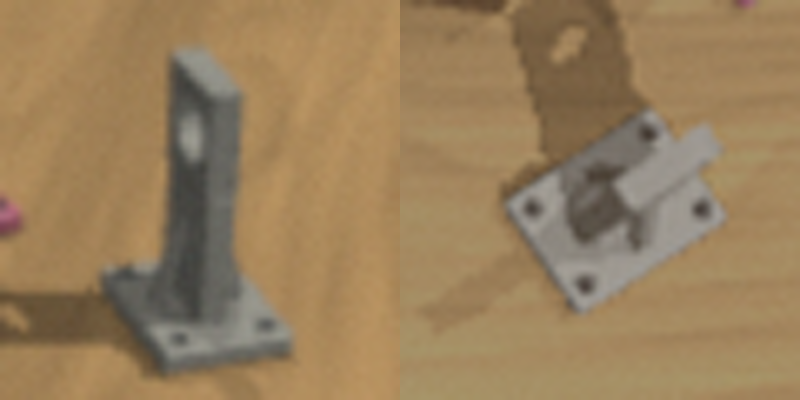

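View pics/crop2.png

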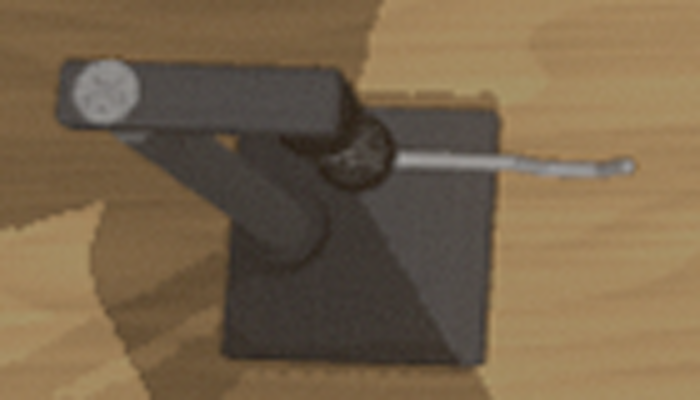

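The crop confirms it. The grey casting has a through eye at side (314,180), and its axis lies about 31.5° from world x. Its centre is near (0.534,-0.351), top 0.12, and the foot measures about 62x82, as given. The hook's rod runs towards world -y, with the saddle near (0.555,0.110) at z about 0.236. I'll move over first and turn afterwards.

```bash
python3 -m creep '[-0.3,-0.44,0,0,-0.62,-0.88,0,0,-0.62,-0.88,0,0,-0.62,-0.88,0,0,-0.62,-0.88,0,0,-0.62,-0.88,0,0,-0.62,-0.88,0,0,-0.62,-0.88,0,0,-0.62,-0.88,0,0,-0.62,-0.88,0,0,-0.62,-0.88,0,0,-0.62,-0.88,0,0]' 91.9
```

```text
t: 1.3
ee_pos: [0.327, 0.1492, 0.18]
ee_rot: [[-0.975, 0.223, 0.0], [0.223, 0.975, 0.0], [-0.0, 0.0, -1.0]]
ft_force: [1.0, 0.5, -0.3]
grip_width: 1.004
```

```bash
python3 -m creep '[-0.62,-0.88,0,0,-0.62,-0.88,0,0,-0.62,-0.88,0,0,-0.62,-0.88,0,0,-0.62,-0.88,0,0,-0.62,-0.88,0,0,-0.62,-0.88,0,0,-0.62,-0.88,0,0,-0.62,-0.88,0,0,-0.62,-0.88,0,0,-0.62,-0.88,0,0,-0.3,-0.44,0,0,0,0,0,1,0,0,0,1,0,0,0,1,0,0,0,1,0,0,0,1,0,0,0,1,0,0,0,1]'
python3 -m creep '[0,0,0,1,0,0,0,1,0,0,0,1,0,0,0,1,0,0,0,1,0,0,0,1,0,0,0,1,0,0,0,1,0,0,0,1,0,0,0,1,0,0,0,1,0,0,0,1,0,0,0,1,0,0,0,1,0,0,0,1,0,0,0,1,0,0,0,1,0,0,0,1,0,0,0,1,0,0,0,0]'
```

```text
t: 3.2
ee_pos: [0.5136, -0.3073, 0.1796]
ee_rot: [[-0.704, 0.71, -0.001], [0.71, 0.704, 0.0], [0.001, -0.0, -1.0]]
ft_force: [-0.4, 0.0, 0.3]
grip_width: 0.997
t: 5.2
ee_pos: [0.5136, -0.3073, 0.1796]
ee_rot: [[0.671, 0.741, -0.001], [0.741, -0.671, 0.0], [-0.0, -0.001, -1.0]]
ft_force: [0.4, -0.0, 1.2]
grip_width: 1.001
```

```bash
python3 - <<'E'
from h import *
R=ctrl.get_obs()['ee_rot'];print(np.degrees(np.arctan2(R[1][1],R[0][1])))
p,d=imaging.camera('top');q,e=imaging.camera('side')
a=cv2.resize(q[100:260,220:380],(400,400),interpolation=2);b=cv2.resize(p[140:300,280:440],(400,400),interpolation=2)
cv2.imwrite('pics/over.png',np.hstack([a,b]))
# finer casting fit from frame 0: vertical faces & top plate from both cameras
T=cloud('top',np.load('top0.npy'));S=cloud('side',np.load('side0.npy'))
for n,P,(r0,r1,c0,c1) in(('top',T,(210,255,350,395)),('side',S,(160,222,296,335))):
    Q=P[r0:r1,c0:c1].reshape(-1,3)
    a=np.radians(31.5);x=np.array([np.cos(a),np.sin(a)]);y=np.array([-x[1],x[0]])
    for lo,hi in((.008,.018),(.113,.125)):
        k=Q[(Q[:,2]>lo)&(Q[:,2]<hi)]; r=k[:,:2]-[.534,-.351]
        k=k[(np.hypot(r[:,0],r[:,1])<.052)];r=k[:,:2]-[.534,-.351]
        print(n,lo,len(k),'x',np.percentile(r@x,[3,97])*1000,'y',np.percentile(r@y,[3,97])*1000)
E
```

```text
-42.17596643564284
top 0.008 356 x [-29.05677519  28.89198316] y [-40.31311771  35.13742095]
top 0.113 86 x [-6.65811257  6.80500386] y [-26.25813331  18.58381005]
side 0.008 210 x [-26.77954126  29.73756101] y [-33.11056184  42.49963801]
side 0.113 59 x [-5.98192213  8.08271784] y [-23.12278269  25.87285825]
```

```bash
python3 -m creep '[0,0,0,0.9,0,0,0,0.9,0,0,0,0.9,0,0,0,0.86,-0.07,0.6,0,0,-0.07,0.6,0,0,0,0,0,0,0,0,0,0]'; python3 - <<'E'
from h import *
o=ctrl.get_obs();R=o['ee_rot'];print(np.degrees(np.arctan2(R[1][1],R[0][1])),o['ee_pos'])
p,d=imaging.camera('top');q,e=imaging.camera('side')
a=cv2.resize(q[100:260,220:380],(400,400),interpolation=2);b=cv2.resize(p[140:300,280:440],(400,400),interpolation=2)
cv2.imwrite('pics/over2.png',np.hstack([a,b]))
E
```

```text
t: 6.1
ee_pos: [0.5338, -0.3512, 0.1795]
ee_rot: [[0.852, 0.524, -0.001], [0.524, -0.852, 0.001], [-0.0, -0.001, -1.0]]
ft_force: [-0.4, 0.5, 0.3]
grip_width: 1.0
-58.39031157133094 [ 0.53381882 -0.35115357  0.1795251 ]
```

View pics/over2.png

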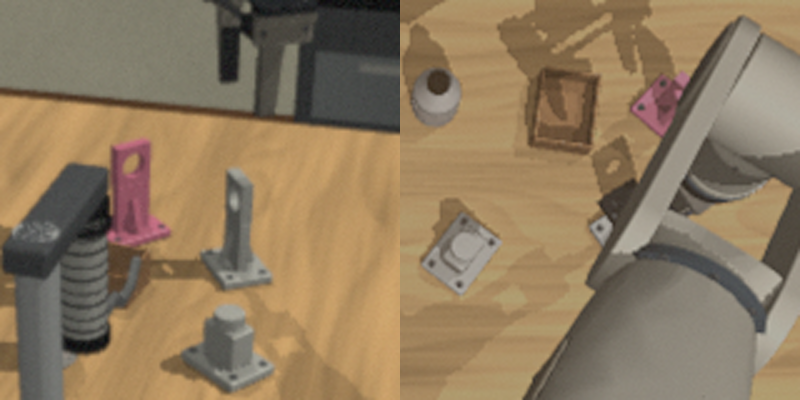

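The side view shows the open fingers (crop 228,60 and 268,90) above and either side of the casting (crop 238,175), with the jaw line along its plate. I'll descend to eye level.

```bash
python3 -m creep '[0,0,0.3,0,0,0,0.5,0,0,0,0.5,0,0,0,0.5,0,0,0,0.4,0,0,0,0.3,0,0,0,0.1,0,0,0,0,0]'; python3 - <<'E'
from h import *
o=ctrl.get_obs();print(o['ee_pos'],o['ft_force'])
q,e=imaging.camera('side')
print(proj('side',[.534,-.351,.095]))
cv2.imwrite('pics/down.png',cv2.resize(q[120:220,260:360],(600,600),interpolation=2))
E
```

```text
t: 7.0
ee_pos: [0.534, -0.3511, 0.0756]
ee_rot: [[0.852, 0.524, -0.001], [0.524, -0.852, 0.0], [-0.0, -0.001, -1.0]]
ft_force: [0.3, -0.9, 0.3]
grip_width: 0.999
[ 0.53398823 -0.35107963  0.07555169] [ 0.31587135 -0.88539407  0.34475679]
(np.float64(314.9323380662286), np.float64(178.46488707993893))
```

View pics/down.png

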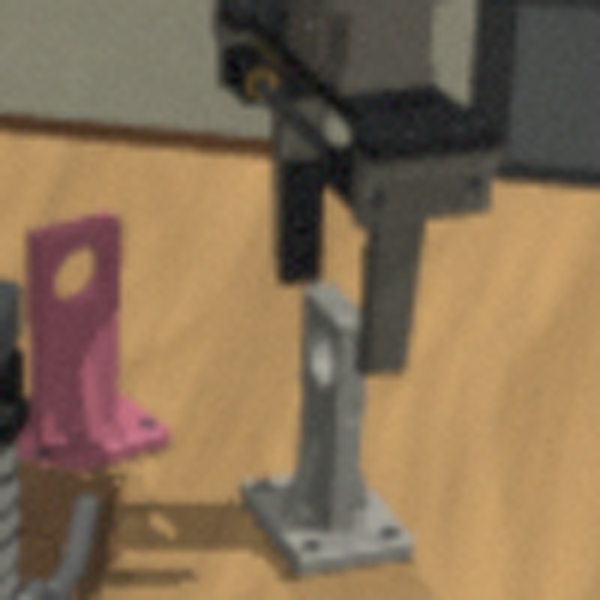

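```bash
python3 - <<'E'
from h import *
c=np.array([.534,-.351,.0756]);y=np.array([.524,-.852,0])
for s in(-.055,0,.055):
    u,v=proj('side',c+s*y);print(s,((u-260)*6,(v-120)*6))
for z in (.095,.12,0): u,v=proj('side',[.534,-.351,z]);print(z,((u-260)*6,(v-120)*6))
E
```

```text
-0.055 (np.float64(373.5284235425453), np.float64(440.5107231369743))
0 (np.float64(327.67436694576895), np.float64(387.95924249447944))
0.055 (np.float64(284.5192040288688), np.float64(338.5008547973127))
0.095 (np.float64(329.59402839737174), np.float64(350.7893224796336))
0.12 (np.float64(332.10589901923163), np.float64(302.15260582096744))
0 (np.float64(320.4301715947977), np.float64(528.2267680744228))
```

The fingertips look about 30 mm higher than the reported TCP predicts. I'll check with depth.

```bash
python3 - <<'E'
from h import *
q,e=imaging.camera('side');P=cloud('side',e)
for v in range(150,186,2):
    print(v,[tuple(np.round(P[v,u]*1000).astype(int)) for u in (308,311,322,324,326)])
E
```

```text
150 [(np.int64(563), np.int64(-386), np.int64(163)), (np.int64(555), np.int64(-394), np.int64(161)), (np.int64(507), np.int64(-262), np.int64(221)), (np.int64(503), np.int64(-270), np.int64(218)), (np.int64(498), np.int64(-272), np.int64(218))]
152 [(np.int64(562), np.int64(-387), np.int64(157)), (np.int64(554), np.int64(-388), np.int64(157)), (np.int64(508), np.int64(-268), np.int64(213)), (np.int64(503), np.int64(-268), np.int64(213)), (np.int64(497), np.int64(-267), np.int64(215))]
154 [(np.int64(561), np.int64(-382), np.int64(153)), (np.int64(554), np.int64(-392), np.int64(150)), (np.int64(507), np.int64(-262), np.int64(210)), (np.int64(503), np.int64(-270), np.int64(207)), (np.int64(498), np.int64(-272), np.int64(207))]
156 [(np.int64(563), np.int64(-392), np.int64(143)), (np.int64(553), np.int64(-386), np.int64(146)), (np.int64(506), np.int64(-262), np.int64(204)), (np.int64(502), np.int64(-266), np.int64(203)), (np.int64(497), np.int64(-271), np.int64(202))]
158 [(np.int64(563), np.int64(-392), np.int64(136)), (np.int64(554), np.int64(-389), np.int64(139)), (np.int64(510), np.
[... 2694 characters left out ...]
355), np.int64(87)), (np.int64(507), np.int64(-299), np.int64(119)), (np.int64(502), np.int64(-300), np.int64(119)), (np.int64(498), np.int64(-307), np.int64(116))]
182 [(np.int64(578), np.int64(-510), np.int64(1)), (np.int64(546), np.int64(-358), np.int64(79)), (np.int64(507), np.int64(-299), np.int64(113)), (np.int64(529), np.int64(-522), np.int64(1)), (np.int64(523), np.int64(-529), np.int64(-2))]
184 [(np.int64(576), np.int64(-501), np.int64(-1)), (np.int64(546), np.int64(-360), np.int64(72)), (np.int64(533), np.int64(-509), np.int64(0)), (np.int64(527), np.int64(-509), np.int64(0)), (np.int64(520), np.int64(-508), np.int64(2))]<stdin>:4: RuntimeWarning: invalid value encountered in cast
```

```bash
python3 - <<'E'
from h import *
y=np.array([.524,-.852,0])
for z in(.1795,.2135):
  for s in(-.055,.055):
    u,v=proj('side',np.array([.534,-.351,z])+s*y);print(z,s,((u-220)*2.5,(v-100)*2.5))
o=ctrl.get_obs();print(o['t'],o['joints'],o['qvel'],o['ee_pos'],o['grip_width'])
p,d=imaging.camera('top');T=cloud('top',d);q,e=imaging.camera('side');S=cloud('side',e)
cv2.imwrite('pics/t3.png',p);cv2.imwrite('pics/s3.png',q)
E
```

```text
0.1795 -0.055 (np.float64(260.9174986934555), np.float64(146.17800461449457))
0.1795 0.055 (np.float64(222.18591258704336), np.float64(107.48392675120719))
0.2135 -0.055 (np.float64(262.7337191245556), np.float64(116.1287462874347))
0.2135 0.055 (np.float64(223.43281124981843), np.float64(78.8311544557827))
7.1 [-5.84011539e-01  4.82822719e-01  1.68561793e+00  2.59430679e-05
  9.72037113e-01  4.35735142e-01] [-1.19374322e-03 -6.62661604e-03 -2.23799988e-03  3.37131867e-05
 -8.18366480e-04 -4.17679547e-04] [ 0.53467253 -0.35156607  0.07666077] 0.9979819129963348
```

View pics/s3.png

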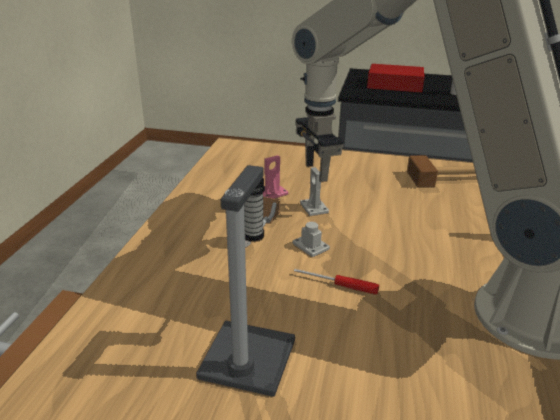

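View pics/t3.png

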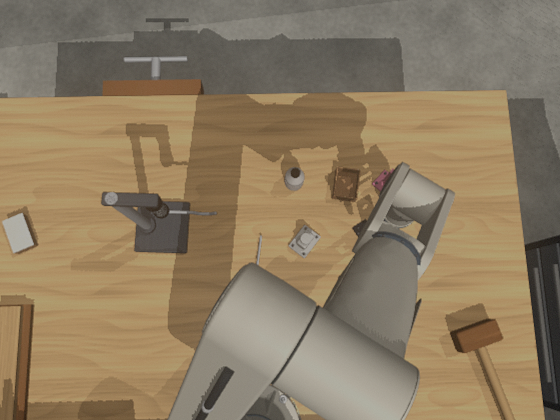

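Depth puts the open tips at z≈0.112, and the gripper's body is also about 35 mm higher than the reported TCP implies. I'll narrow the fingers to 62 mm, wider than the 46 mm plate, and see whether the tips move forward as they close.

```bash
python3 -m creep '[0,0,0,0,0,0,0,0,0,0,0,0,0,0,0,0,0,0,0,0]' 62; python3 - <<'E'
from h import *
q,e=imaging.camera('side');P=cloud('side',e)
cv2.imwrite('pics/n1.png',cv2.resize(q[120:220,260:360],(600,600),interpolation=2))
m=P[150:200,300:335].reshape(-1,3)
c=np.array([.534,-.351]);y=np.array([.524,-.852])
s=(m[:,:2]-c)@y; x=(m[:,:2]-c)@np.array([.852,.524])
for lo,hi in((-.075,-.03),(.03,.075)):
    k=m[(s>lo)&(s<hi)&(abs(x)<.02)&(m[:,2]>.05)];kk=s[(s>lo)&(s<hi)&(abs(x)<.02)&(m[:,2]>.05)]
    print(len(k),np.sort(k[:,2])[:6],np.percentile(kk,[5,50,95]))
E
```

```text
t: 7.7
ee_pos: [0.5342, -0.3513, 0.076]
ee_rot: [[0.852, 0.524, 0.0], [0.524, -0.852, -0.0], [0.0, 0.0, -1.0]]
ft_force: [0.4, 0.6, 0.6]
grip_width: 0.676
203 [0.11045922 0.1114263  0.11164093 0.11202671 0.11251872 0.11258152] [-0.05210291 -0.04650498 -0.03516884]
78 [0.11112968 0.11367325 0.11687665 0.11945353 0.12186842 0.12306965] [0.03058644 0.03301527 0.04482463]
```

View pics/n1.png

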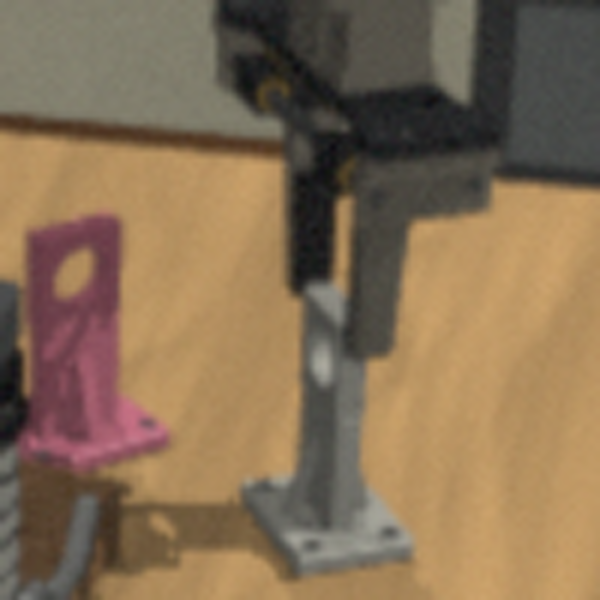

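The tips stay at 0.111 as the fingers close, so the real fingertips sit a fixed 35 mm or so above the reported TCP. From here I'll go by the camera and descend 36 mm more.

```bash
python3 -m creep '[0,0,0.1,0,0,0,0.25,0,0,0,0.25,0,0,0,0.2,0,0,0,0.1,0,0,0,0,0]' 76; python3 - <<'E'
from h import *
q,e=imaging.camera('side');P=cloud('side',e)
cv2.imwrite('pics/n2.png',cv2.resize(q[120:220,260:360],(600,600),interpolation=2))
m=P[150:205,300:335].reshape(-1,3)
c=np.array([.534,-.351]);y=np.array([.524,-.852])
s=(m[:,:2]-c)@y; x=(m[:,:2]-c)@np.array([.852,.524])
for lo,hi in((-.075,-.035),(.03,.075)):
    b=(s>lo)&(s<hi)&(abs(x)<.02)&(m[:,2]>.05)
    print(b.sum(),np.sort(m[b,2])[:6],np.percentile(s[b],[5,50,95]),np.percentile(x[b],[5,50,95]))
E
```

```text
t: 8.35
ee_pos: [0.5336, -0.3509, 0.0389]
ee_rot: [[0.852, 0.523, -0.001], [0.523, -0.852, 0.001], [-0.001, -0.001, -1.0]]
ft_force: [0.3, 0.8, 0.6]
grip_width: 0.828
252 [0.0744208  0.07449597 0.0759252  0.07650286 0.07751337 0.07795228] [-0.07077859 -0.05492493 -0.04509169] [-0.01173307  0.0020328   0.01054505]
156 [0.07273577 0.07418104 0.07452913 0.07604878 0.07786329 0.07796458] [0.03327215 0.03912976 0.04813449] [-0.00847035  0.00534706  0.01044291]
```

View pics/n2.png

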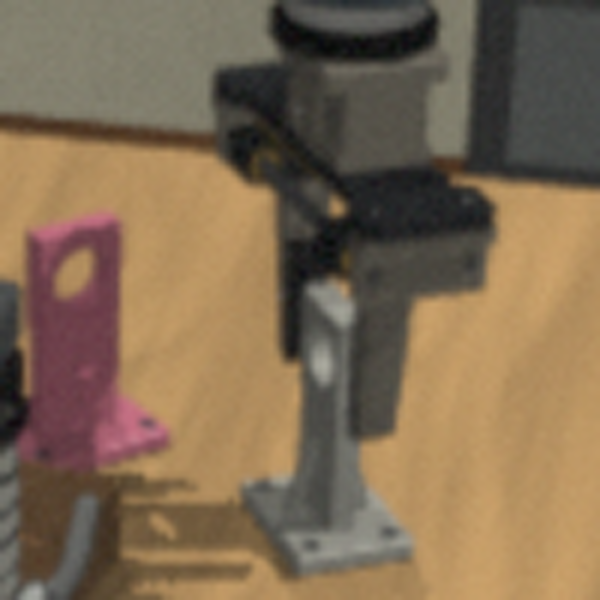

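The tips are now at 0.075, either side of the plate and level with the eye. I'll take a force baseline, then grip.

```bash
cat >> h.py <<'E'
def ft(n=20):
    F=[];
    for _ in range(n):
        imaging.camera('side');o=ctrl.get_obs();F.append(np.r_[o['ft_force'],o['ee_pos']])
    F=np.array(F);print('F',F[:,:3].mean(0).round(3),'sd',F[:,:3].std(0).round(2),'pos',F[:,3:].mean(0).round(4),'grip',round(o['grip_width']*91.9,1),'t',o['t'])
E
python3 -c "
from h import *
ft(16)"
python3 -m creep '[0,0,0,0,0,0,0,0,0,0,0,0,0,0,0,0,0,0,0,0,0,0,0,0,0,0,0,0]' 38
python3 -m creep '[0,0,-0.05,0,0,0,-0.1,0,0,0,-0.2,0,0,0,-0.4,0,0,0,-0.5,0,0,0,-0.5,0,0,0,-0.5,0,0,0,-0.5,0,0,0,-0.5,0,0,0,-0.3,0,0,0,-0.15,0,0,0,0,0,0,0,0,0]'
python3 -c "
from h import *
ft(16)
p,d=imaging.camera('side');cv2.imwrite('pics/l1.png',cv2.resize(p[60:220,240:400],(600,600),interpolation=2))"
```

```text
F [0.055 0.118 0.186] sd [0.45 0.42 0.42] pos [ 0.5343 -0.3513  0.0402] grip 76.0 t 9.2
t: 9.9
ee_pos: [0.5346, -0.3517, 0.0401]
ee_rot: [[0.852, 0.524, 0.001], [0.524, -0.852, -0.001], [0.0, 0.001, -1.0]]
ft_force: [1.9, -2.7, -1.4]
grip_width: 0.498
t: 11.2
ee_pos: [0.5337, -0.3509, 0.1872]
ee_rot: [[0.852, 0.524, -0.001], [0.524, -0.852, 0.001], [-0.001, -0.001, -1.0]]
ft_force: [-0.3, -0.1, -7.1]
grip_width: 0.501
F [-0.198  0.126 -7.244] sd [0.42 0.29 0.33] pos [ 0.534  -0.3511  0.1875] grip 45.9 t 12.0
```

View pics/l1.png

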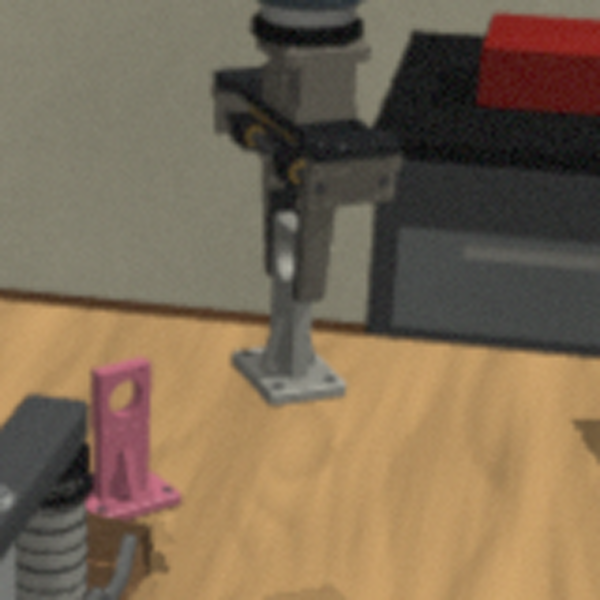

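The casting is gripped at 45.9 mm and lifted. It weighs about 7.43 N, so the hook should go down about 67 mm. I'll turn it to the hook's axis and carry it to just short of the tip.

```bash
python3 -m creep '[0,0,0,-0.5,0,0,0,-0.9,0,0,0,-0.9,0,0,0,-0.9,0,0,0,-0.9,0,0,0,-0.9,0,0,0,-0.9,0,0,0,-0.9,0,0,0,-0.9,0,0,0,-0.9,0,0,0,-0.9,0,0,0,-0.9,0,0,0,-0.9,0,0,0,-0.9,0,0,0,0,0,0,0,0,0]'
python3 -m creep '[0.3,0,0,0,0.6,0,0,0,0.7,0,0,0,0.7,0,0,0,0.7,0,0,0,0.7,0,0,0,0.7,0,0,0,0.7,0,0,0,0.7,0,0,0,0.7,0,0,0,0.7,0,0,0,0.7,0,0,0,0.7,0,0,0,0.5,0,0,0,0.2,0,0,0,0,0,0,0,0,0,0,0]'
python3 - <<'E'
from h import *
o=ctrl.get_obs();R=np.array(o['ee_rot']);print(np.degrees(np.arctan2(R[1,1],R[0,1])))
p,d=imaging.camera('top');q,e=imaging.camera('side');np.save('t4.npy',d);np.save('s4.npy',e)
cv2.imwrite('pics/t4.png',p);cv2.imwrite('pics/s4.png',q)
cv2.imwrite('pics/s4c.png',cv2.resize(q[110:260,220:370],(600,600),interpolation=2))
E
```

```text
t: 13.75
ee_pos: [0.8504, -0.1568, 0.1875]
ee_rot: [[0.852, 0.523, -0.001], [0.523, -0.852, -0.0], [-0.001, -0.0, -1.0]]
ft_force: [-0.0, -0.0, -6.4]
grip_width: 0.501
-58.43502370043401validation failed for argument at $...
```

View pics/s4.png

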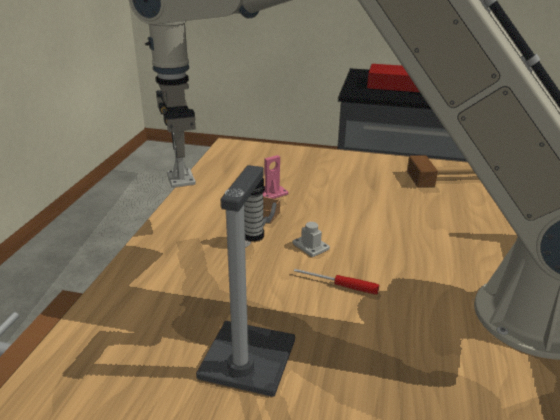

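View pics/t4.png

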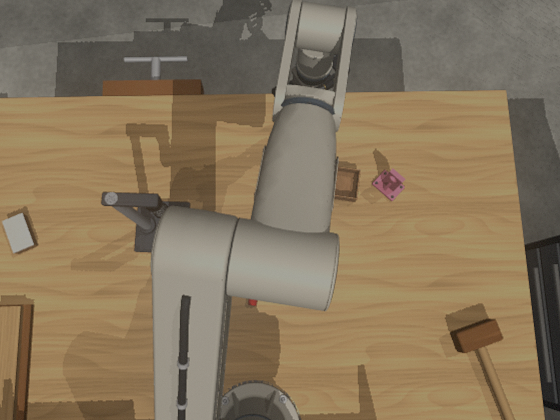

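View pics/s4c.png

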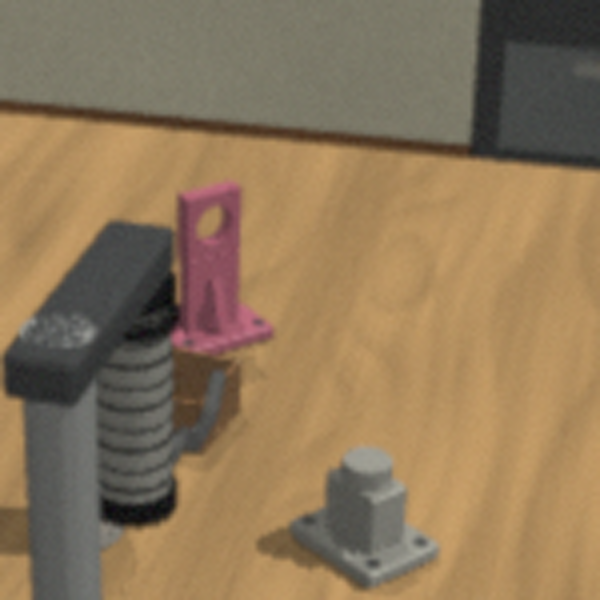

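The turn call was refused because its number list was the wrong length, so only the carry ran, in the unturned axes. The casting went to (0.85,-0.157), high up, and nothing was hit. I'll turn it now, one call at a time.

```bash
python3 -m creep '[0,0,0,-0.5, 0,0,0,-0.9, 0,0,0,-0.9, 0,0,0,-0.9, 0,0,0,-0.9, 0,0,0,-0.9, 0,0,0,-0.9, 0,0,0,-0.9, 0,0,0,-0.9, 0,0,0,-0.9, 0,0,0,-0.9, 0,0,0,-0.9, 0,0,0,-0.9, 0,0,0,-0.9, 0,0,0,0]'
```

```text
t: 15.35
ee_pos: [0.8505, -0.1574, 0.1885]
ee_rot: [[0.044, 0.999, 0.0], [0.999, -0.044, -0.0], [-0.0, 0.0, -1.0]]
ft_force: [-0.1, -0.0, -7.5]
grip_width: 0.498
```

```bash
python3 -m creep '[0.15,-0.3,0,0, 0.3,-0.6,0,0, 0.35,-0.65,0,0, 0.35,-0.65,0,0, 0.35,-0.65,0,0, 0.35,-0.65,0,0, 0.35,-0.65,0,0, 0.35,-0.65,0,0, 0.35,-0.65,0,0, 0.35,-0.65,0,0, 0.35,-0.65,0,0, 0.3,-0.55,0,0, 0.15,-0.3,0,0, 0,0,0,0, 0,0,0,0]'; python3 - <<'E'
from h import *
o=ctrl.get_obs();R=np.array(o['ee_rot']);print(np.degrees(np.arctan2(R[1,1],R[0,1])))
p,d=imaging.camera('top');q,e=imaging.camera('side');np.save('t5.npy',d);np.save('s5.npy',e)
cv2.imwrite('pics/t5.png',p);cv2.imwrite('pics/s5.png',q)
cv2.imwrite('pics/s5c.png',cv2.resize(q[110:260,220:370],(600,600),interpolation=2))
E
```

```text
t: 16.85
ee_pos: [0.5555, 0.0182, 0.1887]
ee_rot: [[0.045, 0.999, 0.002], [0.999, -0.045, -0.0], [-0.0, 0.002, -1.0]]
ft_force: [0.6, -0.2, -7.7]
grip_width: 0.499
-2.5511426248136155
```

View pics/s5c.png

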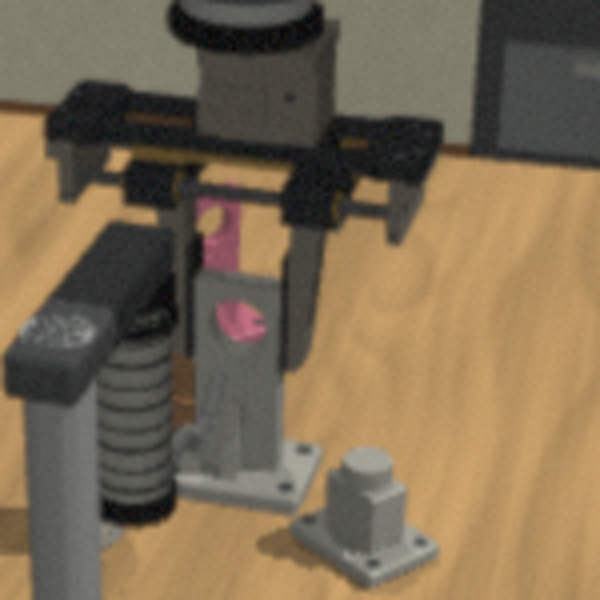

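View pics/t5.png

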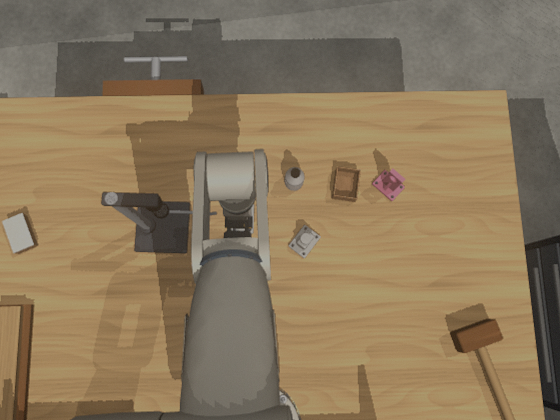

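```bash
python3 - <<'E'
from h import *
q=cv2.imread('pics/s5.png')
S=cloud('side',np.load('s5.npy'));S0=cloud('side',np.load('side0.npy'));T0=cloud('top',np.load('top0.npy'))
print('cam',np.linalg.inv(imaging.get_calibration('side')['camera_from_world'])[:3,3])
m=S[170:235,262:300].reshape(-1,3)
k=m[(m[:,1]>.0)&(m[:,1]<.04)&(m[:,2]>.17)&(m[:,2]<.29)&(abs(m[:,0]-.555)<.03)]
print(len(k),'med',np.median(k,0),'x',np.percentile(k[:,0],[1,5,95,99]),'zmax',np.percentile(k[:,2],[95,99]))
for z0 in np.arange(.18,.27,.012):
    kk=k[(k[:,2]>z0)&(k[:,2]<z0+.012)];print(round(z0,3),len(kk),kk[:,0].min(),kk[:,0].max(),np.median(kk[:,1]))
print('expected eye px',proj('side',[.5555,.0182-.007,.2437]),proj('side',[.5555,.0182+.007,.2437]))
for n,P,(r0,r1,c0,c1) in(('side',S0,(190,235,258,282)),('top',T0,(200,222,170,220))):
    h=P[r0:r1,c0:c1].reshape(-1,3);h=h[(h[:,2]>.215)&(h[:,2]<.27)&(h[:,1]>.06)&(h[:,1]<.2)&(abs(h[:,0]-.556)<.015)]
    for y0 in np.arange(.07,.18,.01):
        b=h[(h[:,1]>=y0)&(h[:,1]<y0+.01)]
        if len(b)>1: print(n,round(y0,3),len(b),'x',b[:,0].min().round(4),b[:,0].max().round(4),b[:,0].mean().round(4),'z',b[:,2].min().round(4),b[:,2].max().round(4))
E
```

```text
cam [0.35006214 0.95615936 0.74542293]
1028 med [0.5526642  0.02695012 0.23006796] x [0.52592204 0.5285883  0.58097941 0.58436093] zmax [0.27760876 0.28612095]
0.18 89 0.5307478872900473 0.5757532037919181 0.02813797974454968
0.192 97 0.5300520774865781 0.5753996088976705 0.02725501292042376
0.204 87 0.5301882934726162 0.5751760147782904 0.026820503214408542
0.216 130 0.5257104683691293 0.5834798017347972 0.02690283747244937
0.228 129 0.5252946003503498 0.5849093572849874 0.02596171395427782
0.24 82 0.5252010620966602 0.5833148407376311 0.027270802291243235
0.252 126 0.5257577036472714 0.5848453358977235 0.026984705423456434
0.264 156 0.525103893907074 0.5849911285711684 0.0252983870503819
expected eye px (np.float64(279.72699068676263), np.float64(188.3142322591938)) (np.float64(278.23411726897655), np.float64(191.36720175056968))
side 0.08 18 x 0.5477 0.5541 0.5508 z 0.2402 0.2489
side 0.09 26 x 0.5478 0.5559 0.5512 z 0.232 0.2447
side 0.1 11 x 0.5484 0.5553 0.5509 z 0.2308 0.2359
side 0.11 12 x 0.5486 0.5553 0.5517 z 0.2322 0.2359
side 0.12 8 x 0.5488 0.5554 0.5507 z 0.2307 0.2351
side 0.13 10 x 0.5501 0.5574 0.552 z 0.2325 0.248
side 0.14 10 x 0.5503 0.5569 0.5531 z 0.2444 0.2511
side 0.15 13 x 0.5509 0.5558 0.5529 z 0.2448 0.2504
side 0.16 3 x 0.552 0.553 0.5524 z 0.2442 0.2471
top 0.07 6 x 0.5499 0.5564 0.5529 z 0.2436 0.2501
top 0.08 13 x 0.55 0.5577 0.553 z 0.2349 0.2492
top 0.09 10 x 0.5514 0.5575 0.5539 z 0.2323 0.2403
top 0.1 12 x 0.5518 0.5581 0.5549 z 0.2306 0.2421
top 0.11 11 x 0.5522 0.558 0.5546 z 0.2316 0.2374
top 0.12 16 x 0.5518 0.5596 0.5555 z 0.2303 0.2446
top 0.13 14 x 0.5523 0.5611 0.556 z 0.244 0.2523
top 0.14 16 x 0.5527 0.5609 0.5568 z 0.2443 0.2528
top 0.15 13 x 0.5529 0.5615 0.557 z 0.2431 0.2544
top 0.16 14 x 0.5553 0.5613 0.5582 z 0.2446 0.2516
top 0.17 12 x 0.5554 0.5613 0.5586 z 0.2464 0.2518
```

The eye centre (crop 241,320; full 280,190) is where the pose predicts. Against the hook, the casting must shift about 5 mm to -x and go down about 5.7 mm so that the tip enters mid-eye. I'll go to just short of the tip and look.

```bash
python3 -m creep '[0.05,-0.03,0.04,0, 0.2,-0.05,0.06,0, 0.25,-0.04,0.04,0, 0.25,0,0,0, 0.15,0,0,0, 0,0,0,0, 0,0,0,0]'; python3 - <<'E'
from h import *
o=ctrl.get_obs();print(o['ee_pos'])
q,e=imaging.camera('side');np.save('s6.npy',e);cv2.imwrite('pics/s6.png',q)
c=q[150:250,220:320];cv2.imwrite('pics/s6c.png',cv2.resize(c,(600,600),interpolation=2))
S=cloud('side',e)
m=S[170:240,250:300].reshape(-1,3)
for z0 in (.175,.187,.199,.211):
    kk=m[(m[:,2]>z0)&(m[:,2]<z0+.012)&(abs(m[:,1]-.063)<.012)&(abs(m[:,0]-.552)<.03)];print(len(kk),kk[:,0].min(),kk[:,0].max(),np.median(kk[:,1]))
h=m[(m[:,1]>.078)&(m[:,1]<.13)&(m[:,2]>.225)&(m[:,2]<.255)&(abs(m[:,0]-.552)<.01)]
for y0 in np.arange(.078,.13,.01):
    b=h[(h[:,1]>=y0)&(h[:,1]<y0+.01)]
    if len(b)>1: print(round(y0,3),len(b),'x',b[:,0].min().round(4),b[:,0].max().round(4),'z',b[:,2].min().round(4),b[:,2].max().round(4))
E
```

```text
t: 17.65
ee_pos: [0.5514, 0.0551, 0.1825]
ee_rot: [[0.043, 0.999, 0.0], [0.999, -0.043, -0.0], [-0.0, 0.0, -1.0]]
ft_force: [-0.3, -0.1, -7.1]
grip_width: 0.498
[0.55135185 0.05507933 0.18245563]
115 0.5265531526761376 0.5730122139477667 0.06389317797148608
99 0.5266368848795605 0.5699609086585598 0.06412719617883245
96 0.5265725812467243 0.5724155850575862 0.06361652859212008
117 0.5220042398382836 0.578202732348416 0.06340789219415244
0.078 10 x 0.548 0.554 z 0.244 0.2493
0.088 29 x 0.5472 0.5556 z 0.2336 0.2494
0.098 16 x 0.5482 0.5554 z 0.2317 0.2388
0.108 11 x 0.5486 0.5553 z 0.2306 0.2359
0.118 6 x 0.5493 0.5542 z 0.2306 0.235
0.128 3 x 0.5497 0.5554 z 0.2314 0.2344
```

View pics/s6c.png

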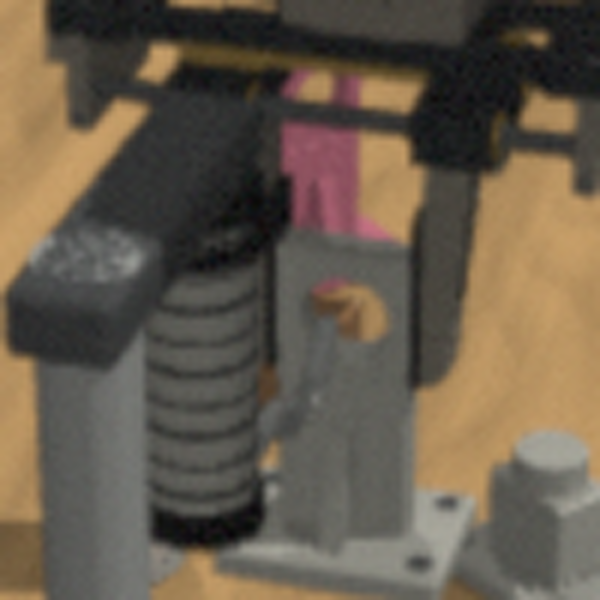

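The eye (crop 350,310) is just short of the tip and centred on it within 1 mm sideways. I'll slide it over the tip in two parts and check the force between them.

```bash
python3 -m creep '[0.04,0,0,0, 0.08,0,0,0, 0.08,0,0,0, 0.08,0,0,0, 0.08,0,0,0, 0.08,0,0,0, 0.08,0,0,0, 0.08,0,0,0, 0.08,0,0,0, 0.04,0,0,0, 0,0,0,0]'; python3 - <<'E'
from h import *
q,e=imaging.camera('side');cv2.imwrite('pics/s7.png',q)
c=q[150:250,220:320];cv2.imwrite('pics/s7c.png',cv2.resize(c,(600,600),interpolation=2))
ft(4)
E
```

```text
t: 18.8
ee_pos: [0.5526, 0.0838, 0.1824]
ee_rot: [[0.043, 0.999, 0.0], [0.999, -0.043, -0.0], [-0.0, 0.0, -1.0]]
ft_force: [-0.2, 0.8, -7.4]
grip_width: 0.496
F [ 0.366 -0.312 -7.454] sd [0.53 0.49 0.38] pos [0.5525 0.0835 0.1824] grip 45.6 t 19.05
```

View pics/s7c.png

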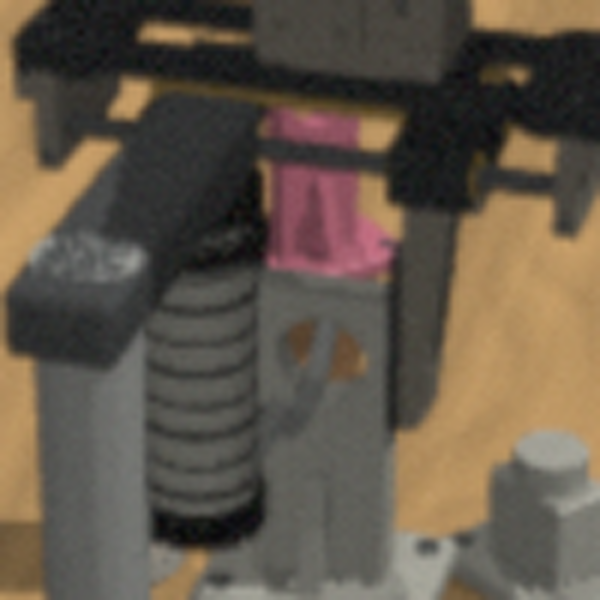

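The hook tip now lies through the eye (tip crop 325,325 inside the hole at 325,350), with no extra force. I'll continue to the saddle.

```bash
python3 -m creep '[0.04,0,0,0, 0.08,0,0,0, 0.08,0,0,0, 0.08,0,0,0, 0.08,0,0,0, 0.08,0,0,0, 0.08,0,0,0, 0.08,0,0,0, 0.05,0,0,0, 0.02,0,0,0, 0,0,0,0, 0,0,0,0]'; python3 - <<'E'
from h import *
q,e=imaging.camera('side');cv2.imwrite('pics/s8.png',q);S=cloud('side',e)
c=q[150:250,220:320];cv2.imwrite('pics/s8c.png',cv2.resize(c,(600,600),interpolation=2))
ft(4)
m=S[170:260,250:300].reshape(-1,3)
for z0 in (.18,.192,.204):
    kk=m[(m[:,2]>z0)&(m[:,2]<z0+.012)&(abs(m[:,1]-.118)<.012)&(abs(m[:,0]-.552)<.03)];print(len(kk),kk[:,0].min(),kk[:,0].max(),np.median(kk[:,1]))
h=m[(m[:,1]>.122)&(m[:,1]<.19)&(m[:,2]>.225)&(m[:,2]<.26)&(abs(m[:,0]-.552)<.01)]
for y0 in np.arange(.122,.17,.01):
    b=h[(h[:,1]>=y0)&(h[:,1]<y0+.01)]
    if len(b)>1: print(round(y0,3),len(b),'x',b[:,0].min().round(4),b[:,0].max().round(4),'z',b[:,2].min().round(4),b[:,2].max().round(4))
E
```

```text
t: 20.25
ee_pos: [0.5537, 0.1103, 0.1824]
ee_rot: [[0.044, 0.999, -0.0], [0.999, -0.044, -0.0], [-0.0, -0.0, -1.0]]
ft_force: [0.1, -0.8, -6.7]
grip_width: 0.501
F [ 0.283  0.098 -7.183] sd [0.32 0.19 0.46] pos [0.5537 0.1103 0.1824] grip 45.9 t 20.5
108 0.5286278666970853 0.5697247811308148 0.11963670719799618
94 0.5289404322956237 0.5628646695725092 0.11896418063698855
102 0.5288832285198277 0.5649215595325938 0.11880980955985188
0.122 7 x 0.5436 0.5552 z 0.2291 0.2532
0.132 10 x 0.5502 0.5564 z 0.2337 0.2491
0.142 12 x 0.55 0.5565 z 0.2448 0.2501
0.152 11 x 0.551 0.5552 z 0.2449 0.2498
0.162 3 x 0.5521 0.5526 z 0.2446 0.2479
```

View pics/s8c.png

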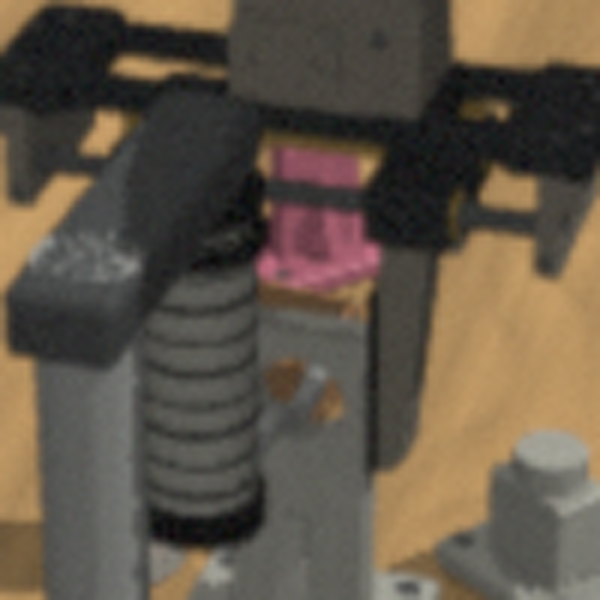

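The eye is centred over the saddle with the rod through it (crop 315,390). Next I'll ease it down at about 16 mm/s and check the force partway.

```bash
python3 -m creep '[0,0,0.05,0, 0,0,0.08,0, 0,0,0.08,0, 0,0,0.06,0, 0,0,0.04,0, 0,0,0.03,0, 0,0,0.03,0, 0,0,0.03,0, 0,0,0.04,0, 0,0,0.04,0, 0,0,0.04,0, 0,0,0.04,0, 0,0,0.04,0, 0,0,0.04,0, 0,0,0.04,0, 0,0,0.04,0, 0,0,0.04,0, 0,0,0.03,0, 0,0,0.02,0, 0,0,0,0]'; python3 - <<'E'
from h import *
q,e=imaging.camera('side');cv2.imwrite('pics/s9.png',q)
c=q[150:250,220:320];cv2.imwrite('pics/s9c.png',cv2.resize(c,(600,600),interpolation=2))
ft(10)
E
```

```text
t: 22.5
ee_pos: [0.5538, 0.1104, 0.15]
ee_rot: [[0.044, 0.999, 0.0], [0.999, -0.044, 0.0], [0.0, 0.0, -1.0]]
ft_force: [-0.1, -0.1, -5.3]
grip_width: 0.496
F [ 0.966  0.254 -5.316] sd [0.33 0.66 0.38] pos [0.5538 0.1104 0.1501] grip 45.8 t 23.05
```

View pics/s9c.png

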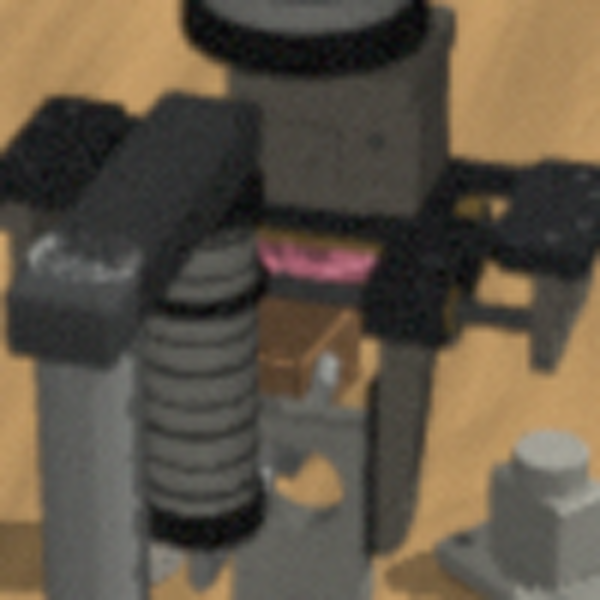

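```bash
python3 - <<'E'
from h import *
print('note t',ctrl.get_obs()['t'])
q,e=imaging.camera('side');S=cloud('side',e)
m=S[190:260,255:300].reshape(-1,3)
for z0 in (.13,.14,.15,.16,.17,.18):
    kk=m[(m[:,2]>z0)&(m[:,2]<z0+.01)&(abs(m[:,1]-.119)<.008)&(abs(m[:,0]-.552)<.03)]
    if len(kk): print(round(z0,3),len(kk),kk[:,0].min(),kk[:,0].max(),np.median(kk[:,1]))
for (r0,r1,c0,c1) in ((205,218,270,279),(225,250,250,272)):
    P=S[r0:r1,c0:c1].reshape(-1,3);h=P[(P[:,2]>.2)&(P[:,2]<.25)&(abs(P[:,0]-.552)<.012)&(P[:,1]>.07)&(P[:,1]<.19)]
    for y0 in np.arange(.07,.19,.01):
        b=h[(h[:,1]>=y0)&(h[:,1]<y0+.01)]
        if len(b)>1: print(round(y0,3),len(b),'x',b[:,0].min().round(4),b[:,0].max().round(4),'z',b[:,2].min().round(4),b[:,2].max().round(4))
ft(12)
E
```

```text
note t 23.05
0.13 17 0.5441350888002979 0.5732314586518823 0.11749179521391417
0.14 80 0.5284211446996553 0.573346120405024 0.11944300069289732
0.15 95 0.528903722415497 0.5728892560406891 0.11957048343217958
0.16 101 0.5287336659492243 0.5731776756494821 0.11940528447503707
0.17 98 0.5283548953254097 0.5752999621137731 0.11863339581313176
0.18 91 0.5236037266380034 0.568787171778867 0.11907968458687768
0.08 19 x 0.5478 0.5543 z 0.2239 0.234
0.09 11 x 0.5481 0.5547 z 0.2236 0.2298
0.1 5 x 0.5454 0.5533 z 0.2284 0.2304
0.11 3 x 0.5486 0.564 z 0.2175 0.2192
0.12 7 x 0.5495 0.5515 z 0.2148 0.2206
0.13 9 x 0.55 0.5532 z 0.2168 0.2313
0.14 11 x 0.5502 0.5567 z 0.2303 0.235
0.15 9 x 0.5506 0.5555 z 0.2286 0.2349
F [ 0.814  0.275 -5.344] sd [0.48 0.53 0.42] pos [0.5538 0.1104 0.15  ] grip 45.9 t 23.7
```

The hook has dropped about 15 mm, as planned, and the force agrees. A small sideways force suggests the eye is 1–2 mm too far to -x, so I'll correct that while lowering.

```bash
python3 -m creep '[0,0,0.02,0, 0,0.01,0.04,0, 0,0.01,0.05,0, 0,0.01,0.05,0, 0,0.01,0.05,0, 0,0,0.05,0, 0,0,0.05,0, 0,0,0.05,0, 0,0,0.05,0, 0,0,0.05,0, 0,0,0.05,0, 0,0,0.05,0, 0,0,0.05,0, 0,0,0.05,0, 0,0,0.05,0, 0,0,0.05,0, 0,0,0.04,0, 0,0,0.02,0, 0,0,0,0]'; python3 - <<'E'
from h import *
ft(12)
E
```

```text
t: 25.6
ee_pos: [0.5553, 0.1102, 0.1171]
ee_rot: [[0.044, 0.999, -0.0], [0.999, -0.044, -0.0], [-0.0, -0.0, -1.0]]
ft_force: [-4.1, -1.7, -2.1]
grip_width: 0.498
F [-3.668 -1.023 -1.975] sd [0.5  0.55 0.51] pos [0.5553 0.1103 0.1172] grip 45.7 t 26.2
```

The sideways correction went too far (-3.7 N in x). I'll back it off by about 1.1 mm before continuing.

```bash
python3 -m creep '[-0.002,-0.007,0,0, -0.002,-0.007,0,0, -0.002,-0.007,0,0, -0.002,-0.007,0,0, 0,0,0,0]'; python3 - <<'E'
from h import *
ft(10)
E
```

```text
t: 26.7
ee_pos: [0.5552, 0.1103, 0.1176]
ee_rot: [[0.044, 0.999, 0.002], [0.999, -0.044, 0.0], [0.001, 0.002, -1.0]]
ft_force: [1.5, 1.4, -2.3]
grip_width: 0.498
F [ 3.33   0.595 -1.981] sd [0.68 0.4  0.46] pos [0.5549 0.1102 0.1175] grip 45.7 t 27.2
```

```bash
python3 -m creep '[0.0005,0.006,0,0, 0.0005,0.007,0,0, 0,0,0,0]'; python3 - <<'E'
from h import *
ft(10)
q,e=imaging.camera('side');cv2.imwrite('pics/s10.png',q)
cv2.imwrite('pics/s10c.png',cv2.resize(q[170:270,220:320],(600,600),interpolation=2))
E
```

```text
t: 27.5
ee_pos: [0.5544, 0.1101, 0.117]
ee_rot: [[0.044, 0.999, -0.001], [0.999, -0.044, 0.0], [0.0, -0.001, -1.0]]
ft_force: [1.8, 0.9, -1.7]
grip_width: 0.499
F [ 1.424  1.717 -1.713] sd [0.52 0.42 0.34] pos [0.5544 0.1101 0.1171] grip 46.2 t 28.0
```

View pics/s10c.png

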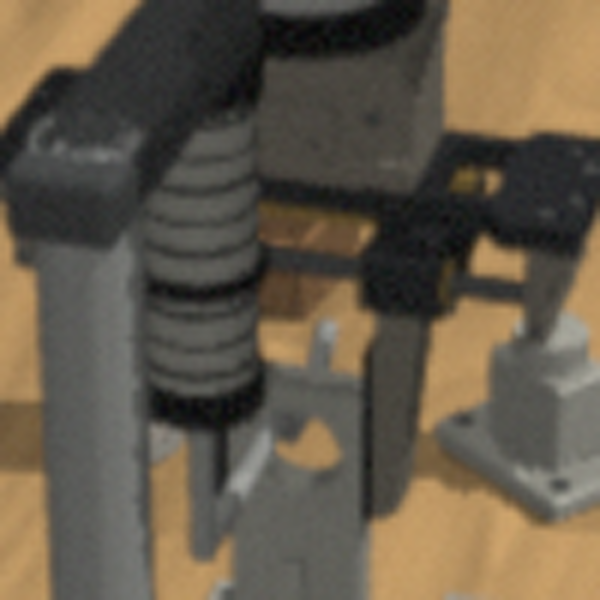

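```bash
python3 - <<'E'
from h import *
ft(5);ft(5)
E
```

```text
F [ 0.131  1.692 -1.834] sd [0.37 0.54 0.31] pos [0.5545 0.1101 0.1171] grip 45.6 t 28.3
F [-0.031  2.327 -1.829] sd [0.8  0.43 0.47] pos [0.5545 0.1101 0.1171] grip 45.9 t 28.55
```

Sideways force is now about zero. I'll lower 14 mm more and measure again.

```bash
python3 -m creep '[0.003,0,0.02,0, 0.003,0,0.04,0, 0.002,0,0.05,0, 0,0,0.05,0, 0,0,0.05,0, 0,0,0.05,0, 0,0,0.04,0, 0,0,0.03,0, 0,0,0.02,0, 0,0,0,0]'; python3 - <<'E'
from h import *
ft(10);ft(10)
E
```

```text
t: 29.55
ee_pos: [0.5546, 0.1102, 0.1031]
ee_rot: [[0.044, 0.999, -0.0], [0.999, -0.044, -0.0], [-0.0, -0.0, -1.0]]
ft_force: [-1.1, -2.7, -0.7]
grip_width: 0.501
F [-1.975 -3.186 -0.313] sd [0.42 0.45 0.61] pos [0.5546 0.1102 0.1032] grip 45.9 t 30.05
F [-2.369 -3.863 -0.491] sd [0.47 0.73 0.42] pos [0.5546 0.1103 0.1032] grip 45.8 t 30.55
```

About 0.4–0.6 N is still carried by the gripper. I'll do the last 4 mm, taking off the sideways strain as well.

```bash
python3 -m creep '[-0.002,-0.004,0.01,0, -0.002,-0.004,0.02,0, -0.001,-0.001,0.025,0, 0,0,0.025,0, 0,0,0.015,0, 0,0,0.01,0, 0,0,0,0]'; python3 - <<'E'
from h import *
ft(10);ft(10);ft(10)
q,e=imaging.camera('side');cv2.imwrite('pics/s11.png',q)
cv2.imwrite('pics/s11c.png',cv2.resize(q[170:270,220:320],(600,600),interpolation=2))
E
```

```text
t: 31.25
ee_pos: [0.5546, 0.1103, 0.099]
ee_rot: [[0.044, 0.999, 0.0], [0.999, -0.044, 0.0], [0.0, 0.0, -1.0]]
ft_force: [-0.8, -2.7, 0.7]
grip_width: 0.498
F [ 0.449 -2.708 -0.087] sd [0.6  0.37 0.58] pos [0.5546 0.1102 0.0991] grip 45.9 t 31.75
F [ 1.1   -2.273 -0.274] sd [0.82 0.6  0.37] pos [0.5545 0.1102 0.0991] grip 45.7 t 32.25
F [ 1.849e+00 -2.011e+00 -1.000e-03] sd [0.64 0.33 0.29] pos [0.5545 0.1102 0.099 ] grip 46.3 t 32.75
```

View pics/s11c.png

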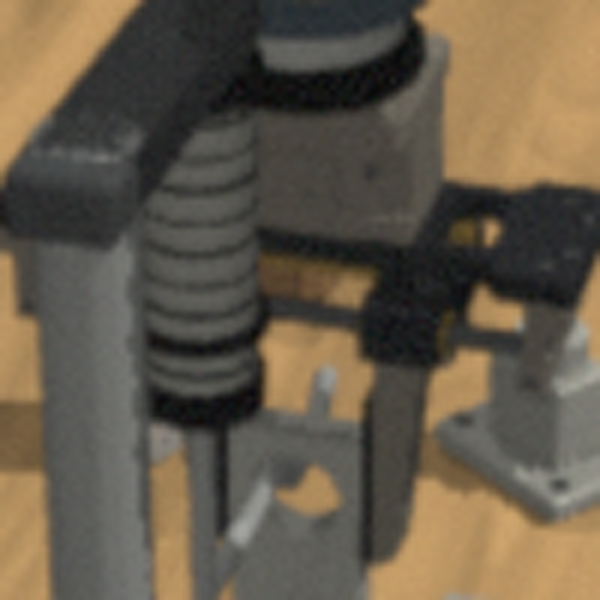

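Force is within about 0.1–0.3 N of balance. I'll go down 1 mm more, then open the fingers a little.

```bash
python3 -m creep '[0,0.002,0.01,0, -0.001,0.002,0.01,0, -0.001,0,0.005,0, 0,0,0,0, 0,0,0,0]'; python3 - <<'E'
from h import *
ft(12)
E
```

```text
t: 33.3
ee_pos: [0.5545, 0.1102, 0.098]
ee_rot: [[0.044, 0.999, -0.0], [0.999, -0.044, 0.0], [0.0, -0.0, -1.0]]
ft_force: [1.4, -1.3, 0.2]
grip_width: 0.502
F [ 1.267 -0.707  0.338] sd [0.65 0.62 0.49] pos [0.5545 0.1102 0.098 ] grip 45.7 t 33.9
```

The weight is balanced, so I'll release.

```bash
python3 -m creep '[0,0,0,0, 0,0,0,0, 0,0,0,0, 0,0,0,0, 0,0,0,0]' 56; python3 - <<'E'
from h import *
q,e=imaging.camera('side');cv2.imwrite('pics/s12.png',q)
cv2.imwrite('pics/s12c.png',cv2.resize(q[170:270,220:320],(600,600),interpolation=2))
ft(8)
E
```

```text
t: 34.4
ee_pos: [0.5544, 0.1101, 0.098]
ee_rot: [[0.044, 0.999, -0.0], [0.999, -0.044, -0.0], [-0.0, -0.0, -1.0]]
ft_force: [-0.2, -0.2, 0.7]
grip_width: 0.61
F [-0.003 -0.386 -0.197] sd [0.47 0.34 0.45] pos [0.5545 0.1101 0.098 ] grip 56.0 t 34.85
```

View pics/s12c.png

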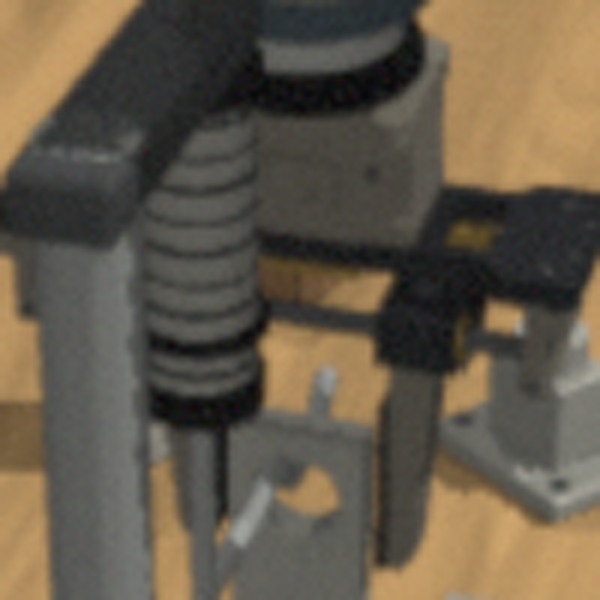

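The casting hangs by itself, with the ring (crop 205,340) unmoved and a gap at the near finger (crop 375). I'll open wide and withdraw straight up.

```bash
python3 -m creep '[0,0,0,0, 0,0,0,0, 0,0,0,0, 0,0,0,0, 0,0,-0.1,0, 0,0,-0.2,0, 0,0,-0.3,0, 0,0,-0.4,0, 0,0,-0.4,0, 0,0,-0.4,0, 0,0,-0.4,0, 0,0,-0.4,0, 0,0,-0.4,0, 0,0,-0.4,0, 0,0,-0.4,0, 0,0,-0.3,0, 0,0,-0.2,0, 0,0,-0.1,0, 0,0,0,0]' 85; python3 - <<'E'
from h import *
a,ea=imaging.camera('side')
ft(6)
b,eb=imaging.camera('side');print('diff',[np.abs(b[190:290,240:290].astype(int)-a[190:290,240:290]).mean()])
cv2.imwrite('pics/s13.png',b)
cv2.imwrite('pics/s13c.png',cv2.resize(b[170:270,220:320],(600,600),interpolation=2))
S=cloud('side',eb);m=S[190:290,240:300].reshape(-1,3)
for z0 in (.07,.085,.1,.115,.13,.145,.16):
    kk=m[(m[:,2]>z0)&(m[:,2]<z0+.015)&(abs(m[:,1]-.119)<.012)&(abs(m[:,0]-.552)<.04)]
    if len(kk): print(round(z0,3),len(kk),kk[:,0].min().round(4),kk[:,0].max().round(4),np.median(kk[:,1]).round(4),kk[:,2].max().round(4))
p,d=imaging.camera('top');cv2.imwrite('pics/t13.png',p)
E
```

```text
t: 36.75
ee_pos: [0.5546, 0.1101, 0.2743]
ee_rot: [[0.044, 0.999, 0.0], [0.999, -0.044, 0.0], [0.0, 0.0, -1.0]]
ft_force: [-0.8, 1.4, -0.2]
grip_width: 0.928
F [0.177 0.233 0.01 ] sd [0.55 0.7  0.8 ] pos [0.5542 0.11   0.2733] grip 85.1 t 37.1
diff [np.float64(1.9539333333333333)]
0.07 235 0.5132 0.5918 0.1196 0.0846
0.085 139 0.5297 0.576 0.1194 0.1
0.1 152 0.5297 0.5759 0.1191 0.115
0.115 129 0.5292 0.575 0.1184 0.1297
0.13 137 0.529 0.5747 0.1183 0.1448
0.145 62 0.5286 0.575 0.1184 0.1599
0.16 112 0.5292 0.5758 0.1182 0.175
```

View pics/s13c.png

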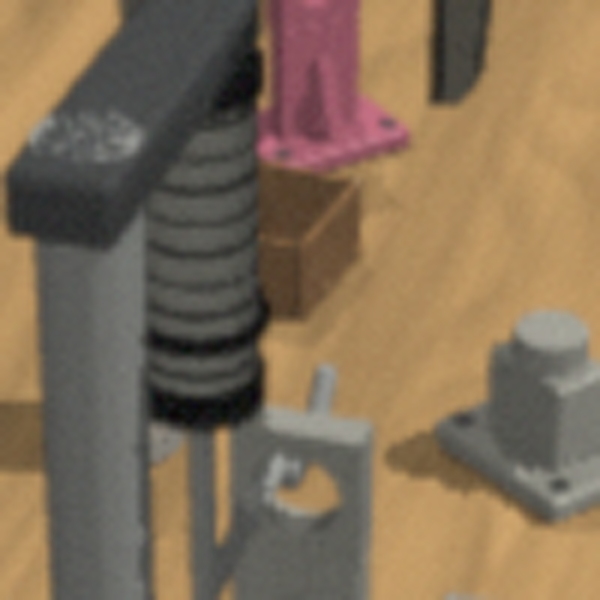

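View pics/s13.png

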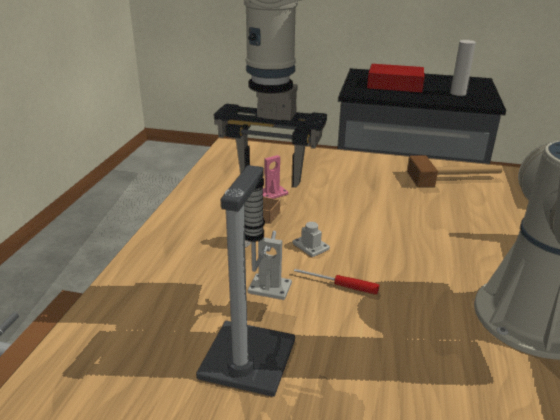

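View pics/t13.png

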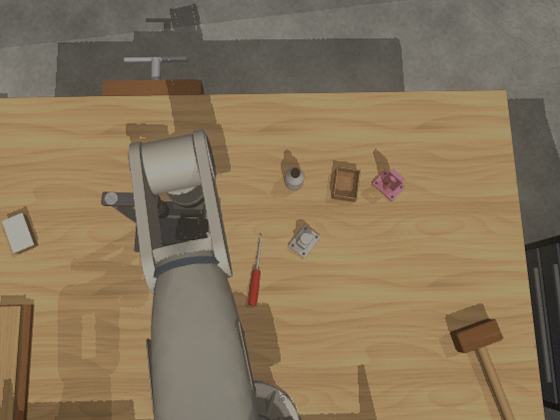

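The casting hangs upright by its eye on the hook (eye full 271,250). Its plate edges are vertical within 1 mm, and the bystanders are at their old pixels. I'll let it settle, check that it's still, and hand in.

```bash
python3 -m creep '[0,0,0,0,0,0,0,0,0,0,0,0,0,0,0,0,0,0,0,0,0,0,0,0,0,0,0,0,0,0,0,0,0,0,0,0,0,0,0,0,0,0,0,0,0,0,0,0,0,0,0,0,0,0,0,0,0,0,0,0]' | head -2; python3 - <<'E'
from h import *
G=[]
for i in range(8):
    a,e=imaging.camera('side');G.append(cv2.cvtColor(a,cv2.COLOR_BGR2GRAY).astype(np.float32))
w=np.outer(np.hanning(60),np.hanning(50))
for g in G[1:]:
    (s,_)=cv2.phaseCorrelate(G[0][235:295,248:298],g[235:295,248:298],np.ascontiguousarray(w.astype(np.float32)));print(np.round(s,2),end=' ')
o=ctrl.get_obs();print(o['t'])
E
```

```text
t: 38.7
ee_pos: [0.5545, 0.1101, 0.274]
[-0.02 -0.09] [ 0.1  -0.25] [ 0.23 -0.14] [ 0.57 -0.57] [ 0.65 -0.9 ] [ 0.86 -0.93] [ 1.33 -1.24] 39.1
```

There is a drift of about 1 px within 0.35 s, so it may be slowly swinging. I'll track it longer.

```bash
python3 - <<'E'
from h import *
G=[]
for i in range(40):
    a,e=imaging.camera('side');S=cloud('side',e);m=S[225:295,245:300].reshape(-1,3)
    r=[]
    for lo,hi in((.135,.15),(.08,.1)):
        k=m[(m[:,2]>lo)&(m[:,2]<hi)&(abs(m[:,1]-.119)<.02)&(abs(m[:,0]-.552)<.04)];r+=[np.median(k[:,0])*1000,np.median(k[:,1])*1000]
    g=cv2.cvtColor(a,cv2.COLOR_BGR2GRAY).astype(np.float32);G.append(g)
    f=m[(m[:,2]<.072)&(m[:,2]>.05)&(abs(m[:,1]-.11)<.05)]
    s,_=cv2.phaseCorrelate(G[0][230:300,245:300],g[230:300,245:300]);st,_=cv2.phaseCorrelate(G[0][300:390,190:300],g[300:390,190:300])
    if i%2==0: print(i,np.round(r,1),np.round(s,2),np.round(st,2))
cv2.imwrite('pics/e1.png',cv2.resize(a[200:300,220:320],(600,600),interpolation=2));print(ctrl.get_obs()['t'])
E
```

```text
0 [547.6 117.4 550.4 118.8] [0. 0.] [0. 0.]
2 [546.3 117.3 550.5 119.3] [ 0.04 -0.  ] [0.02 0.02]
4 [547.5 117.5 551.  119.1] [ 0.   -0.05] [ 0.01 -0.02]
6 [547.7 117.2 551.2 119.1] [ 0.01 -0.02] [0.02 0.02]
8 [547.9 117.9 550.2 119.2] [-0.01 -0.01] [ 0.01 -0.01]
10 [548.  117.4 550.8 119.4] [-0.02 -0.01] [0.   0.02]
12 [547.9 117.4 550.3 118.9] [ 0.03 -0.03] [0.   0.01]
14 [547.5 117.4 550.1 119.1] [ 0.02 -0.04] [0.04 0.01]
16 [547.1 117.5 550.4 119.2] [-0.01 -0.02] [0.04 0.  ]
18 [548.  117.2 549.9 119.4] [ 0.01 -0.03] [0.03 0.02]
20 [547.4 117.5 550.6 119.2] [ 0. -0.] [0.02 0.04]
22 [548.3 117.2 549.9 119. ] [ 0.06 -0.04] [0.   0.04]
24 [547.4 117.1 550.  119.1] [0.05 0.01] [ 0.01 -0.05]
26 [548.3 117.3 550.1 119.3] [-0.04  0.01] [-0.01 -0.02]
28 [546.9 117.8 550.6 119.2] [0.06 0.01] [0.02 0.03]
30 [546.8 117.4 551.1 119.1] [-0.01 -0.04] [-0.03  0.04]
32 [547.6 117.9 549.9 119.4] [ 0.04 -0.  ] [-0.05  0.03]
34 [547.  117.  551.1 119.3] [ 0.03 -0.06] [0.01 0.05]
36 [547.7 117.6 550.2 119.2] [0. 0.] [0.05 0.04]
38 [547.6 117.5 551.1 119.4] [ 0.05 -0.04] [ 0.02 -0.01]
41.1
```

View pics/e1.png

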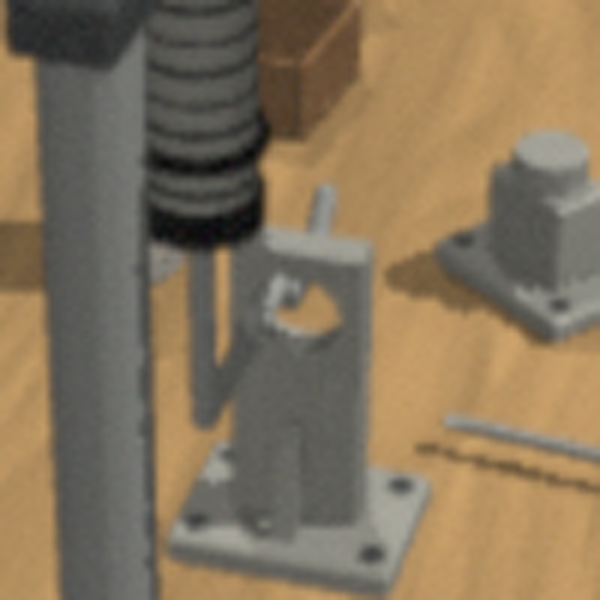

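It's motionless, at or under 0.06 px over 2 s, the same as the fixed stand. The earlier drift was most likely an artifact of my windowed correlation, which seems to have altered its reference image. I'll hand in.

```bash
python3 -c "
from plant import ctrl
print(ctrl.hand_in())"
```

```text
the job is handed in; nothing more can be done
None
```

The casting with the round eye is hanging free and still on the scale's hook, and I handed the job in at about 41 s; no verdict is reported. I gripped it level with the eye, turned it to the hook's axis, slid the eye over the tip and lowered it at about 2 cm/s. I let go once the wrist force was within about 0.3 N of zero.

**Last checks**
- **Hanging:** the eye sits on the saddle, and the plate edges were vertical within about 1 mm.
- **Load:** the casting weighs about 7.4 N, and the arm's lowering put the hook about 67 mm down.
- **Stillness:** the image shift was at most 0.06 px over 2 s, the same as the fixed stand. I never measured the hook's speed directly. The ring looked unmoved as I let go.
- **Surroundings:** the gripper is well above the hook, and the bystanders look unmoved in the last pictures.

**What failed or disagreed**
- **Gripper height:** the cameras showed the fingertips about 35 mm higher than the reported TCP, so I used the camera heights.
- **Refused call:** one turn call had a wrong-length list and was refused. The carry chained after it then ran unturned and took the casting high over the bench to (0.85, -0.16), hitting nothing.
- **Sideways force:** the wrist showed up to about 4.5 N of sideways force while lowering, which I relieved down to about 1.5 N before letting go.
- **False drift:** one stillness check showed a drift that a second, longer check did not; I put it down to my own image code.

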